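Reset the kiln control box with its service key

TASK

Reset the kiln control box: take the service key from its wooden stand, push it gently all the way into the keyhole on top of the box, turn it clockwise (seen from above) until you feel it come up against its stop, and turn it back home. Then draw the key out and put it back in its stand, fully down, and let go. Do not force the key in the lock, least of all against the stop, and leave the jars, the tub and the brush where they are.

Things in the scene. Friction and masses are not known exactly. Their poses are not given: they have to be found in the camera images.
- key: Upright service key, 70 mm tall, 60 g. Origin: centre of the shank's foot; z up the key, x along its bit. Steel shank 8 mm round from 0 to 24 mm height, foot chamfered. Flat bit on the +x side only, 5 mm thick in y, reaching 16 mm from the axis, height 0 to 12 mm (lowest 3 mm slimmer). Collar 20 mm round at 24 to 28 mm. Bow above: see key_bow.
- key_bow (a point): Point on the key's axis 55 mm above its foot, in the upper half of the black plastic bow. The bow reaches from 28 to 70 mm above the foot, is 26 mm wide in the key's x and 10 mm thick in its y: grasp it from above across the thickness.
- control_box: Grey metal control box, 110 x 150 mm, 60 mm high, fixed, with a square steel lock plate in the middle of its top. Origin: centre of the underside, straight below the keyhole; z up; x is the direction in which the slot for the bit runs out from the keyhole. The key enters upright, its x along this x.
- keyhole (a point): Keyhole centre (the axis of turning) at the lock plate's top face, 60 mm above the bench. Plate 6 mm thick; hole 10.4 mm square, bit slot 8.2 mm wide out to 17.4 mm along the box's x. Fully in, the collar rests on the plate, the foot 24 mm below its top. The bit can turn only within 6 mm of that depth; turned, it is held under the plate until home again.
- lock_plug (a joint): Lock plug inside the box, turned by the key's bit. 0 = home (also its end stop that way), growing as it turns clockwise seen from above, rad. Light friction (about 0.02 N m), no spring, about 0.1 rad of play to either side between key and plug; counts as home below 0.2.
- stop_carrier: Ring inside the box, unseen, fixed; its origin and axes are those of the control box. It carries a rigid stop finger that the key's bit meets, about 14 mm from the axis, after some 0.7 to 1.5 rad of clockwise turning. Where in this range differs from one box to the next, is not seen and shows in no pose: it can only be felt (0.1 N m of turning effort is plenty).
- key_stand: Wooden key stand, fixed: a block 70 x 60 mm, 40 mm high on a slightly wider foot. Origin: centre of the keyhole at the underside; z up; x points along its slot for the bit. Its hole is 13 mm square with a slot 10 mm wide out to 18.5 mm along x. The key stands in it with its collar on the block's top, the foot 16 mm above the bench, its x along the stand's x.
- frit_jar_1: Small white-lidded jar, 58 mm across and 58 mm high, standing behind the work. Bystander. Origin: centre of its underside.
- frit_jar_2: Second jar like frit_jar_1. Bystander.
- flux_tub: Whitish square tub, 77 x 68 x 70 mm, standing at the left. Bystander. Origin: centre of its underside.
- brush: Thin brush, 140 mm long, 9 mm thick, lying at the right of the work. Bystander. Origin: middle of its underside.
Mind the look-alikes: they are no part of the job. Of the things shaped like the control_box, the grey one is meant.

How it is judged:
On the way, in this order (a step that is already met when the one before it is completed fails the run):
1. the key is fully in the keyhole (foot at least 20 mm below the plate's top, within 3 mm of the axis), the plug still home (z of key in the frame of control_box below 0.04 m and horizontal distance between key and keyhole below 0.003 m and value of joint lock_plug below 0.2 rad), for 0.1 s.
2. the key, still fully in, is turned clockwise until its bit bears on the stop (more than 1 N) (z of key in the frame of control_box below 0.042 m and value of joint lock_plug above 0.4 rad and contact force between key and stop_carrier above 1 N), for 0.05 s.
3. the key, still in, has brought the plug back home (within 0.2 rad) (z of key in the frame of control_box below 0.042 m and value of joint lock_plug below 0.2 rad), for 0.1 s.
4. the key is drawn out of the box, the plug still home (z of key in the frame of control_box above 0.062 m and value of joint lock_plug below 0.2 rad), for 0.05 s.
At the end, for the whole second after the job is handed in: The lock plug is home (within 0.2 rad) and the key stands released and at rest in its stand, upright (within 0.2 rad), its foot within 6 mm of the hole's axis and its collar within 4 mm of the stand's top (value of joint lock_plug below 0.2 rad and z of key in the frame of key_stand between 0.01 and 0.02 m and horizontal distance between key and key_stand below 0.006 m and angle between key's own z axis and vertical below 0.2 rad and linear speed of key below 0.02 m/s); the robot touches nothing.
It fails at once if the key is forced against the stop with more than 15 N (contact force between key and stop_carrier above 15 N).
It fails at once if the key is pressed or jammed against the control box with more than 30 N (contact force between key and control_box above 30 N).
It fails at once if a jar, the tub or the brush is shifted by more than 20 mm (distance of any of frit_jar_1, frit_jar_2, flux_tub, brush from where it was at the start of the episode above 0.02 m).
It also fails if it takes over 72 s, if anything falls off the work surface, if the arm or the gripper's body presses on something with over 40 N, if the wrist force passes 120 N, or if a joint passes its speed limit or range.

ROBOT

A 6-joint arm with a two-finger parallel gripper is mounted at the origin on a cart in front of the work surface, level with it; the furniture and walls round the work are solid. World frame = base frame: x ahead of the robot, y to its left, z up, the work surface at z = 0. Lengths are in m, angles in rad, forces in N, time in s.
With the tool pointing down it reaches from about 0.25 to 0.725 m from the base axis. Payload 4 kg.
Tool frame: the origin (TCP) lies between the finger pads; the fingertips stand 11 mm ahead of it and the grasp point (between the pads) lies 8 mm behind it (bot.tip_extent is the distance from the TCP to the fingertips, in m); z points along the fingers, y is the line along which they close (so a half turn about z gives the same grasp; the last joint's range is limited). The gripper opens to 85 mm and grips with 20 to 120 N. Pads are 22 mm wide; open, the fingers measure 114 mm over their backs; the gripper's body (76 mm by 85 mm) begins 54 mm behind the grasp point. The pads swing forward as they close: fully open they stand 13 mm farther back than shut.
Start: joints at [1.258, 0.241, 0.005, 1.335, 0, 1.571], TCP at [0.154, 0.476, 0.242] pointing down, gripper open.
Joint ranges: [-2.72, 2.72], [-1.05, 1.87], [-1.09, 1.28], [-1.99, 2.15], [-1.42, 1.44], [-3.14, 3.14]. Speed limits (rad/s): [2.79, 2.79, 3.14, 3.14, 3.14, 3.14].

INTERFACE

Orientations are given as a unit quaternion [x, y, z, w].
In Python, from workcell import bot gives the robot as it stands. The module is installed in compiled form; this text tells all that it offers.
- The arm moves only by the tool drive_tool, never from a script. Its argument "rows" is a list of rows, each an object of numbers: "dx", "dy", "dz": the shift along the tool's x, y, z in units of 50 mm (1.0 is 50 mm); "wx", "wy", "wz": the turn, a rotation vector about the tool's x, y, z in units of 5 degrees (1.0 is 5 degrees); "hand": the finger opening in mm, from 0 to 85.4. A call has 1 to 20 rows; each row is the pose to reach, as a shift and turn from the pose commanded when the call began, along the tool's axes at that moment; what a row does not reach only later rows make up. A row lasts 1/10 s, in which the tool goes at most 50 mm and 8.59 degrees, less where a joint would pass 70% of its speed; a pose out of reach is approached as far as the arm can. A call with a gripper value outside its range is refused whole. The fingers move at their own pace and stop on an object; the grip force is fixed at half the most. Time passes only in rows, so rows that repeat a pose let the fingers close. It gives the time, the measured TCP pose, the force, the opening and the grip force at its end, in the units of the state.
- bot.get_obs(): the state, without advancing time (a new reading comes with each control period).
- bot.camera(name): name is "scene" or "side" or "wrist"; returns the picture (400x640x3 uint8, red, green, blue); there is no depth.
- bot.get_calibration(name): a dict with "vfov" (degrees; the focal length in pixels is half the picture's height over the tangent of half this angle, whatever the lens; pixels are square), "cx", "cy" (the principal point, pixels), "origin" and "rotation" of the camera in the world; the wrist camera has in their place "mount" (4x4, takes a point from camera to tool coordinates, whose origin is the TCP and whose axes are the flange's). Camera axes: x right, y up, looking along -z (the intrinsics and any distortion apply to the point x, -y, -z); pixel columns grow to the right and rows downward; lengths in m; the calibration is good to about 2 mm. A picture is of the moment at which its call begins: read the wrist's pose just before it. get_calibration takes no time and is no camera call.
- bot.job_done(): hands the job in; it is judged then, once.
Trained networks look in the newest picture that a camera, given by its name, has taken for a name from the list of things; names that differ only in an ending like _2 or _b are one class to them, and where a whole thing is asked for, a point or a joint stands for the part that bears it (a point fixed in the world has none). Each returns a list of dicts, best first, with "score" (0 to 1); they miss things now and then, are a little off and sometimes report something else, mostly with a low value. They report only what shows in the picture. A call takes as long as a camera call. They do not tell look-alikes from the thing itself.
- bot.look_for(camera, thing): "extent" ([centre column, centre row, width, height] in pixels, round what is visible of it).
- bot.outline_of(camera, thing): "region" (400x640 bool, what is visible of it) and "extent" ([centre column, centre row, width, height] in pixels, round what is visible of it).
The state is a dict: "clock": time; "joint_pos": joint angles; "joint_vel": joint speeds; "tau": joint torques, N m; "eef_pos": TCP position; "tool_rot": TCP orientation; "ft_force": force on the tool from outside, world axes, zero at the start; "ft_torque": the same for the moment, N m; "grip_width": finger opening in m; "grasp_force": force on a finger pad.
Only numpy, scipy, OpenCV 4.12 (cv2) and the standard library are available. Lean on these libraries where they do the work, as an engineer would, in place of code of your own. Each camera call takes 0.05 s, during which the arm holds its last target. There are 200 camera calls.

## Working session

There is one attempt and no reset: what is moved stays moved. The work goes in short steps, Python scripts to look and compute and a tool call to move; the robot and the scene stay as the last step left them, time stands still between calls to the robot, and variables do not carry over. Pictures are saved under pics/ and viewed, at most 10 in all, crops included, and the job is handed in when it is done.

Besides the shell and the picture viewer there is one more tool, called after "Request:" in YAML: its name, and indented under it one key for each argument. drive_tool: Moves the arm, as the interface text tells. Its arguments: {"type":"object","properties":{"rows":{"type":"array","items":{"type":"object","properties":{"dx":{"type":"number"},"dy":{"type":"number"},"dz":{"type":"number"},"wx":{"type":"number"},"wy":{"type":"number"},"wz":{"type":"number"},"hand":{"type":"number"}}}}},"required":["rows"]}

```bash
mkdir -p pics
cat > h.py <<'E'
import numpy as np, cv2
from workcell import bot
from scipy.spatial.transform import Rotation as R
def cam(n):
    o=bot.get_obs(); im=bot.camera(n); c=bot.get_calibration(n)
    if 'mount' in c:
        T=np.eye(4);T[:3,:3]=R.from_quat(o['tool_rot']).as_matrix();T[:3,3]=o['eef_pos'];M=T@np.array(c['mount'])
        c['origin'],c['rotation']=M[:3,3],M[:3,:3]
    return im,c
def save(n,im): cv2.imwrite('pics/'+n,im[:,:,::-1])
def mat(c):
    r=np.array(c['rotation'])
    return r if r.shape==(3,3) else R.from_quat(r).as_matrix()
def ray(c,u,v):
    f=200/np.tan(np.radians(c['vfov'])/2)
    return mat(c)@np.array([(u-c['cx'])/f,-(v-c['cy'])/f,-1.])
def at(c,u,v,z):
    d=ray(c,u,v);o=np.array(c['origin']);return o+d*(z-o[2])/d[2]
def proj(c,p):
    f=200/np.tan(np.radians(c['vfov'])/2)
    q=mat(c).T@(np.array(p)-np.array(c['origin']));return np.array([c['cx']-f*q[0]/q[2],c['cy']+f*q[1]/q[2]])
E
python3 - <<'E'
from h import *
o=bot.get_obs();print(o)
a=[]
for n in ['scene','side','wrist']:
    im,c=cam(n);save(n+'0.png',im);print(n,{k:(v.tolist() if hasattr(v,'tolist') else v) for k,v in c.items()})
    for t in ['key','control_box','key_stand']:
        print(t,[(round(d['score'],2),np.round(d['extent']).tolist()) for d in bot.look_for(n,t)])
E
```

```text
{'clock': 0.0, 'joint_pos': array([ 1.25800594e+00,  2.41397598e-01,  3.70479460e-03,  1.33516578e+00,
       -4.75614473e-07,  1.57077958e+00]), 'joint_vel': array([-0.00163066, -0.00050345,  0.00010295,  0.00135732, -0.00117425,
        0.00162286]), 'tau': array([ 3.49055163e-04, -3.72316754e+01,  2.52408010e+01,  1.71461591e-02,
        3.70648419e-07, -1.14671784e-05]), 'eef_pos': array([0.1536713 , 0.47516339, 0.24141318]), 'tool_rot': array([ 1.55750062e-01,  9.87795958e-01, -1.01857931e-03, -1.60380547e-04]), 'ft_force': array([0.04426822, 0.15404676, 0.56684951]), 'ft_torque': array([ 0.00253174,  0.02267435, -0.01467113]), 'grasp_force': 0.0, 'grip_width': 0.08548955766847333}
scene {'vfov': 46.01121578894669, 'cx': 325.75769784330026, 'cy': 200.66045369086876, 'origin': [0.03008857136071697, -0.5406024145779709, 0.9084848580589235], 'rotation': [0.34716594504698534, -0.13432090383995188, -0.34674840586148903, 0.8609292911870103]}
key [(0.62, [348.0, 250.0, 8.0, 17.0])]
control_box [(0.88, [264.0, 247.0, 80.0, 72.0]), (0.67, [306.0, 198.0, 74.0, 64.0])]
key_stand [(0.71, [3
[... 492 characters left out ...]
': 318.68926980099405, 'cy': 199.6760487096891, 'mount': [[0.0014988794733856432, 0.9630298455078539, 0.26939055295507863, 0.06976491814095727], [0.9999987860519985, -0.001558157846693527, 6.217205970608364e-06, -0.00037334315809967045], [0.00042574035881744654, 0.2693902166101129, -0.9630310119305105, -0.13149681822019388], [0.0, 0.0, 0.0, 1.0]], 'origin': [0.08736080264349673, 0.49682448709649973, 0.3736562874395857], 'rotation': [[0.30632649768816844, -0.9168015186725037, -0.2562011947159712], [0.9519262237194146, 0.2948152799738294, 0.08318903346744372], [-0.0007358052700315266, -0.2693676410665228, 0.963037139749481]]}
key []
control_box [(0.65, [129.0, 388.0, 48.0, 20.0])]
key_stand []
```

View pics/scene0.png

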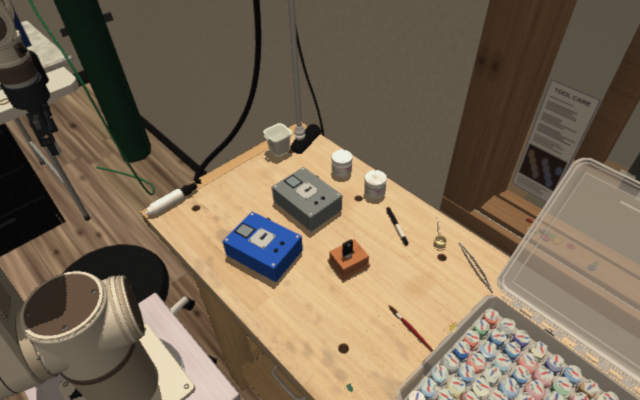

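View pics/wrist0.png

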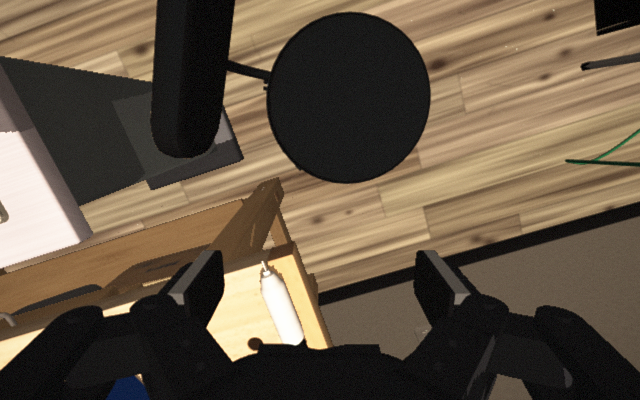

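The scene shows a blue box at (264,247), which is a look-alike, and the grey control box at (306,198). The only stand and key are at (350,258) and (348,250). I choose the grey box. The wrist camera sees only floor and the bench edge.

Run:
```python
from h import *
ims={}
for n,uvs in [('scene',{'key':(348,250),'grey':(306,198),'stand':(350,261)}),('side',{'key':(315,241),'grey':(313,201),'stand':(320,257)})]:
    im,c=cam(n)
    for t,z in [('key',.066),('grey',.04),('stand',.03)]: print(n,t,at(c,*uvs[t],z).round(3))
    x0,y0=(210,150) if n=='scene' else (200,160)
    ims[n]=cv2.resize(im[y0:y0+140,x0:x0+190],None,fx=4,fy=4,interpolation=cv2.INTER_CUBIC)
save('scrop.png',ims['scene'])
```

```text
scene key [ 0.51  -0.098  0.066]
scene grey [0.567 0.108 0.04 ]
scene stand [ 0.511 -0.105  0.03 ]
side key [ 0.513 -0.087  0.066]
side grey [0.572 0.104 0.04 ]
side stand [ 0.52  -0.099  0.03 ]
```

View pics/scrop.png

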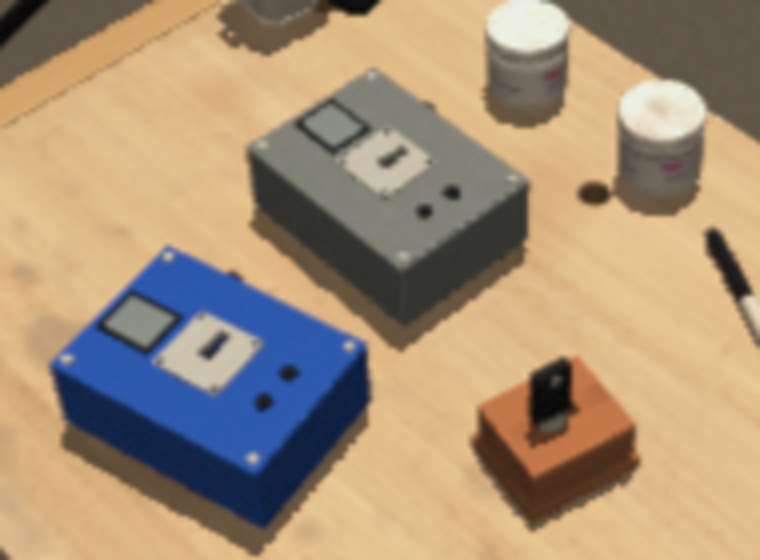

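The crop confirms the grey box. Its keyhole is at about (308,190) with the slot running up-right, and the black-bowed key stands in the wooden block. I'm moving the wrist camera over the area.

Request:
drive_tool:
  rows:
    - {"dx": -10.84,"dy": -6.47,"dz": -0.2,"wz": -3.6}
    - {"dx": -10.84,"dy": -6.47,"dz": -0.2,"wz": -3.6}
    - {"dx": -10.84,"dy": -6.47,"dz": -0.2,"wz": -3.6}
    - {"dx": -10.84,"dy": -6.47,"dz": -0.2,"wz": -3.6}
    - {"dx": -10.84,"dy": -6.47,"dz": -0.2,"wz": -3.6}
    - {"dx": -10.84,"dy": -6.47,"dz": -0.2,"wz": -3.6}
    - {"dx": -10.84,"dy": -6.47,"dz": -0.2,"wz": -3.6}
    - {"dx": -10.84,"dy": -6.47,"dz": -0.2,"wz": -3.6}
    - {"dx": -10.84,"dy": -6.47,"dz": -0.2,"wz": -3.6}
    - {"dx": -10.84,"dy": -6.47,"dz": -0.2,"wz": -3.6}
    - {"dx": -10.84,"dy": -6.47,"dz": -0.2,"wz": -3.6}
    - {"dx": -10.84,"dy": -6.47,"dz": -0.2,"wz": -3.6}
    - {"dx": -10.84,"dy": -6.47,"dz": -0.2,"wz": -3.6}
    - {"dx": -10.84,"dy": -6.47,"dz": -0.2,"wz": -3.6}
    - {"dx": -10.84,"dy": -6.47,"dz": -0.2,"wz": -3.6}
    - {"dx": -10.84,"dy": -6.47,"dz": -0.2,"wz": -3.6}
    - {"dx": -10.84,"dy": -6.47,"dz": -0.2,"wz": -3.6}
    - {"dx": -10.84,"dy": -6.47,"dz": -0.2,"wz": -3.6}

```text
invalid input at $.rows[0]: expected keys dx, dy, dz, wx, wy, wz, hand
```

Run:
```python
from h import *
o=bot.get_obs();print(o['clock'],o['eef_pos'],R.from_quat(o['tool_rot']).as_matrix().round(3).tolist(),o['joint_pos'])
im,c=cam('wrist');save('wrist1.png',im);np.save('w1.npy',im);import pickle;pickle.dump(c,open('w1.pkl','wb'))
for t in ['key','control_box','key_stand']:
    print(t,[(round(d['score'],2),np.round(d['extent']).tolist()) for d in bot.look_for('wrist',t)])
```

```text
0.7 [0.15387226 0.47574499 0.24234909] [[-0.951, 0.308, 0.0], [0.308, 0.951, 0.0], [0.0, 0.0, -1.0]] [1.25796932e+00 2.40532617e-01 5.02337046e-03 1.33520151e+00
 2.02665404e-05 1.57076657e+00]
key []
control_box [(0.57, [129.0, 390.0, 46.0, 20.0])]
key_stand []
```

View pics/wrist1.png

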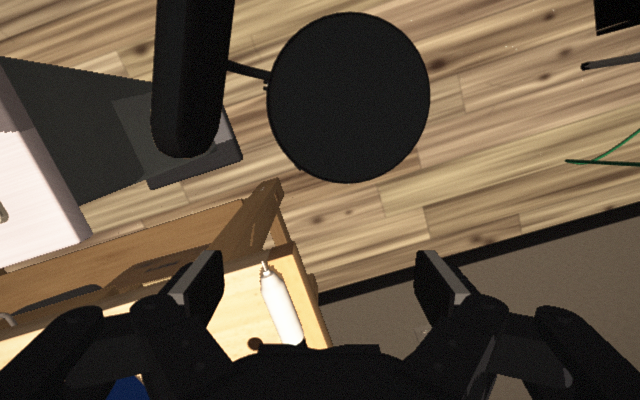

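All keys are required, so that move was refused and the picture is unchanged.

Request:
drive_tool:
  rows:
    - {"dx": -10.84,"dy": -6.47,"dz": -0.2,"wx": 0,"wy": 0,"wz": -3.6,"hand": 60}
    - {"dx": -10.84,"dy": -6.47,"dz": -0.2,"wx": 0,"wy": 0,"wz": -3.6,"hand": 60}
    - {"dx": -10.84,"dy": -6.47,"dz": -0.2,"wx": 0,"wy": 0,"wz": -3.6,"hand": 60}
    - {"dx": -10.84,"dy": -6.47,"dz": -0.2,"wx": 0,"wy": 0,"wz": -3.6,"hand": 60}
    - {"dx": -10.84,"dy": -6.47,"dz": -0.2,"wx": 0,"wy": 0,"wz": -3.6,"hand": 60}
    - {"dx": -10.84,"dy": -6.47,"dz": -0.2,"wx": 0,"wy": 0,"wz": -3.6,"hand": 60}
    - {"dx": -10.84,"dy": -6.47,"dz": -0.2,"wx": 0,"wy": 0,"wz": -3.6,"hand": 60}
    - {"dx": -10.84,"dy": -6.47,"dz": -0.2,"wx": 0,"wy": 0,"wz": -3.6,"hand": 60}
    - {"dx": -10.84,"dy": -6.47,"dz": -0.2,"wx": 0,"wy": 0,"wz": -3.6,"hand": 60}
    - {"dx": -10.84,"dy": -6.47,"dz": -0.2,"wx": 0,"wy": 0,"wz": -3.6,"hand": 60}
    - {"dx": -10.84,"dy": -6.47,"dz": -0.2,"wx": 0,"wy": 0,"wz": -3.6,"hand": 60}
    - {"dx": -10.84,"dy": -6.47,"dz": -0.2,"wx": 0,"wy": 0,"wz": -3.6,"hand": 60}
    - {"dx": -10.84,"dy": -6.47,"dz": -0.2,"wx": 0,"wy": 0,"wz": -3.6,"hand": 60}
    - {"dx": -10.84,"dy": -6.47,"dz": -0.2,"wx": 0,"wy": 0,"wz": -3.6,"hand": 60}
    - {"dx": -10.84,"dy": -6.47,"dz": -0.2,"wx": 0,"wy": 0,"wz": -3.6,"hand": 60}
    - {"dx": -10.84,"dy": -6.47,"dz": -0.2,"wx": 0,"wy": 0,"wz": -3.6,"hand": 60}
    - {"dx": -10.84,"dy": -6.47,"dz": -0.2,"wx": 0,"wy": 0,"wz": -3.6,"hand": 60}
    - {"dx": -10.84,"dy": -6.47,"dz": -0.2,"wx": 0,"wy": 0,"wz": -3.6,"hand": 60}

```text
clock: 2.7
eef_pos: [0.5695, 0.0023, 0.2528]
tool_rot: [-0.002, 1.0, 0.0, 0.0]
ft_force: [-0.3, -0.1, -0.8]
grip_width: 0.0599
grasp_force: 0.0
```

Run:
```python
from h import *
o=bot.get_obs();print(o['clock'],o['eef_pos'],R.from_quat(o['tool_rot']).as_matrix().round(3).tolist(),o['joint_pos'])
im,c=cam('wrist');save('wrist2.png',im);np.save('w2.npy',im);import pickle;pickle.dump(c,open('w2.pkl','wb'))
for t in ['key','control_box','key_stand']:
    print(t,[(round(d['score'],2),np.round(d['extent']).tolist()) for d in bot.look_for('wrist',t)])
```

```text
2.7 [0.56948625 0.00227627 0.2527848 ] [[-1.0, -0.003, 0.0], [-0.003, 1.0, 0.0], [-0.0, 0.0, -1.0]] [3.95640073e-03 3.76557189e-01 2.20957945e-01 1.41473314e+00
 7.91336804e-05 8.08026560e-04]
key [(0.89, [226.0, 126.0, 26.0, 29.0])]
control_box [(0.91, [425.0, 183.0, 159.0, 113.0]), (0.79, [399.0, 39.0, 177.0, 74.0])]
key_stand [(0.97, [236.0, 123.0, 70.0, 76.0])]
```

View pics/wrist2.png

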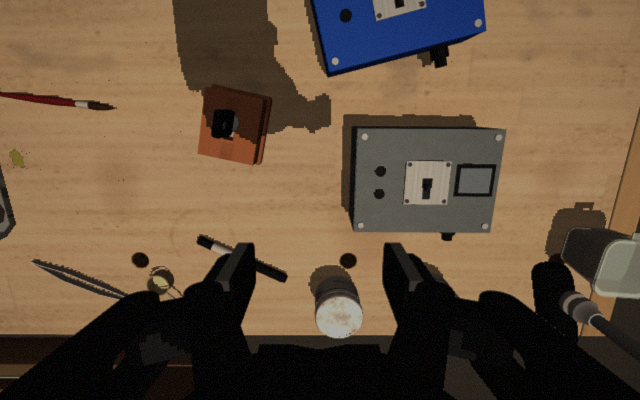

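The grey box's plate is centred near (427,183) and the stand with the key near (232,124). The blue box is at the top and isn't wanted. Next I zoom on the keyhole and the key.

Run:
```python
from h import *
im=np.load('w2.npy')
f=lambda x,y,s=80:cv2.resize(im[y:y+s,x:x+s],(400,400),interpolation=cv2.INTER_CUBIC)
save('z.png',np.hstack([f(388,143),f(195,82,)]))
```

```text
(no output)
```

View pics/z.png

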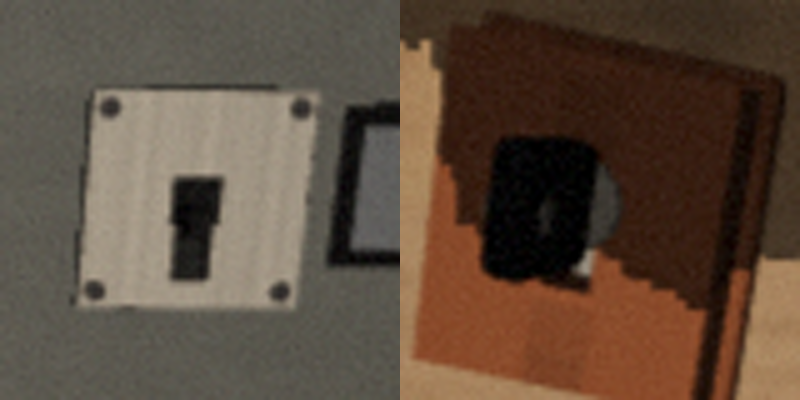

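The keyhole axis is at crop (198,203), i.e. pixel (427.6,183.6), with the slot running image-down, about world +x. On the right the key's bow leans left, with its collar near (316,123) and its slot also running image-down.

Run:
```python
from h import *
import pickle;c=pickle.load(open('w2.pkl','rb'))
L=lambda x,y,z:at(c,388+x/5-.1,143+y/5-.1,z)
P=[L(*p,.06) for p in [(92,90),(320,95),(298,310),(78,303)]]
print('plate',np.mean(P,0),[np.linalg.norm(P[i]-P[i-1]).round(4) for i in range(4)])
for a,b in [(0,3),(1,2)]: d=P[b]-P[a];print('yaw x',np.degrees(np.arctan2(d[1],d[0])))
for a,b in [(0,1),(3,2)]: d=P[b]-P[a];print('yaw y',np.degrees(np.arctan2(-d[0],d[1])))
print('hole',L(198,203,.06),L(190,280,.06))
S=lambda x,y,z:at(c,195+(x-400)/5-.1,82+y/5-.1,z)
P=[S(*p,z) for p,z in [((452,22),.04),((750,90),.04),((415,358),.04),((490,15),.0),((782,77),0)]];print(np.array(P))
print('blocktop yaw',np.degrees(np.arctan2(-(P[1]-P[0])[0],(P[1]-P[0])[1])),np.degrees(np.arctan2((P[2]-P[0])[1],(P[2]-P[0])[0])))
print('bowtop',S(540,208,.086),'collar',S(592,207,.044))
```

```text
plate [0.57216064 0.11502955 0.06      ] [np.float64(0.0452), np.float64(0.0465), np.float64(0.0457), np.float64(0.0466)]
yaw x 0.7474408744236192
yaw x 0.8666090038104338
yaw y -0.9918343506126774
yaw y -1.6249266328841765
hole [0.57248301 0.11529086 0.06      ] [0.58906313 0.11520617 0.06      ]
[[ 0.47692917 -0.1132745   0.04      ]
 [ 0.48985127 -0.05324009  0.04      ]
 [ 0.54516364 -0.12741865  0.04      ]
 [ 0.47275395 -0.1179362   0.        ]
 [ 0.48584054 -0.05223481  0.        ]]
blocktop yaw -12.147289041104177 -11.710841149766246
bowtop [ 0.51178855 -0.08478217  0.086     ] collar [ 0.51325113 -0.08624273  0.044     ]
```

Request:
drive_tool:
  rows:
    - {"dx": 0.08,"dy": -1.0,"dz": 0.7,"wx": 0,"wy": 0,"wz": 1.2,"hand": 60}
    - {"dx": 0.08,"dy": -1.99,"dz": 1.45,"wx": 0,"wy": 0,"wz": 2.4,"hand": 60}
    - {"dx": 0.08,"dy": -1.99,"dz": 1.45,"wx": 0,"wy": 0,"wz": 2.4,"hand": 60}
    - {"dx": 0.08,"dy": -1.99,"dz": 1.45,"wx": 0,"wy": 0,"wz": 2.4,"hand": 60}
    - {"dx": 0.08,"dy": -1.99,"dz": 1.45,"wx": 0,"wy": 0,"wz": 2.4,"hand": 60}
    - {"dx": 0.08,"dy": -1.99,"dz": 1.45,"wx": 0,"wy": 0,"wz": 2.4,"hand": 60}

```text
clock: 3.5
eef_pos: [0.5669, -0.0976, 0.181]
tool_rot: [0.103, 0.995, 0.0, 0.001]
ft_force: [0.7, 0.7, -0.0]
grip_width: 0.06
grasp_force: 0.0
```

Run:
```python
from h import *
o=bot.get_obs();print(o['clock'],o['eef_pos'],R.from_quat(o['tool_rot']).as_matrix().round(3).tolist())
im,c=cam('wrist');np.save('w3.npy',im);import pickle;pickle.dump(c,open('w3.pkl','wb'))
for t in ['key','key_stand']:
    print(t,[(round(d['score'],2),np.round(d['extent']).tolist()) for d in bot.look_for('wrist',t)])
print(proj(c,(.5125,-.0855,.086)))
u,v=proj(c,(.5125,-.0855,.06)).astype(int)
x0,y0=u-75,max(v-75,0);print(x0,y0)
save('z3.png',cv2.resize(im[y0:y0+150,x0:x0+150],(600,600),interpolation=cv2.INTER_CUBIC))
```

```text
3.5 [ 0.56692836 -0.09756761  0.18096931] [[-0.979, 0.205, 0.002], [0.205, 0.979, -0.0], [-0.002, 0.0, -1.0]]
key [(0.86, [315.0, 133.0, 22.0, 39.0])]
key_stand [(0.67, [315.0, 129.0, 72.0, 85.0]), (0.57, [548.0, 146.0, 183.0, 168.0])]
[319.95017902 130.94230967]
244 53
```

View pics/z3.png

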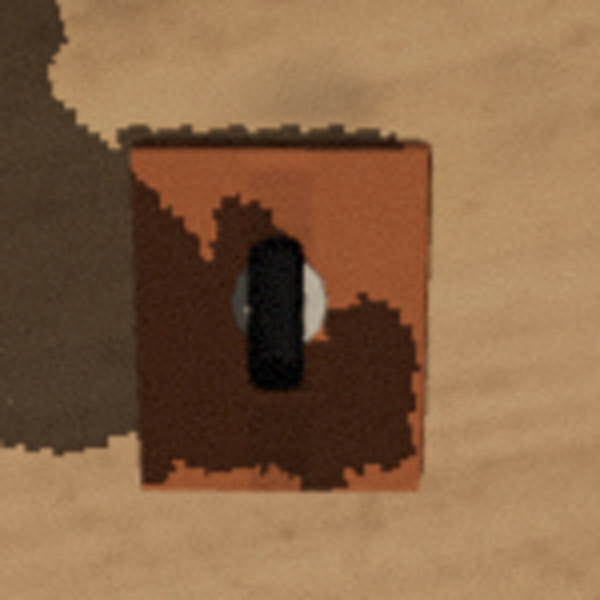

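The tool is aligned with the stand. The bow top is centred at about (312.9,131.3), the collar at about (313.9,128.3), and the slot runs image-down (world +x).

Run:
```python
from h import *
import pickle;c=pickle.load(open('w3.pkl','rb'))
o=bot.get_obs()
b=at(c,244+275.5/4,53+313/4,.086);k=at(c,244+279.5/4,53+301/4,.044)
B=[at(c,244+x/4,53+y/4,.04) for x,y in [(133,148),(430,145),(417,489),(142,489)]]
print(b,k,np.mean(B,0),[np.linalg.norm(B[i]-B[i-1]).round(4) for i in range(4)])
for i,j in [(0,3),(1,2)]: d=B[j]-B[i];print(np.degrees(np.arctan2(d[1],d[0])))
Rm=R.from_quat(o['tool_rot']).as_matrix()
p=(b+k)/2
g=np.array([p[0],p[1],.071-.008]);print('move',Rm.T@(g-o['eef_pos'])/.05)
```

```text
[ 0.51170442 -0.09034231  0.086     ] [ 0.5120014  -0.09031758  0.044     ] [ 0.51680936 -0.09119749  0.04      ] [np.float64(0.0699), np.float64(0.0598), np.float64(0.0705), np.float64(0.0595)]
-12.1861838379357
-12.46304472496897
move [ 1.1113572  -0.08724243  2.35694748]
```

Request:
drive_tool:
  rows:
    - {"dx": 1.11,"dy": -0.09,"dz": 0.5,"wx": 0,"wy": 0,"wz": 0.1,"hand": 60}
    - {"dx": 1.11,"dy": -0.09,"dz": 0.5,"wx": 0,"wy": 0,"wz": 0.1,"hand": 50}
    - {"dx": 1.11,"dy": -0.09,"dz": 1.2,"wx": 0,"wy": 0,"wz": 0.1,"hand": 40}
    - {"dx": 1.11,"dy": -0.09,"dz": 1.9,"wx": 0,"wy": 0,"wz": 0.1,"hand": 40}
    - {"dx": 1.11,"dy": -0.09,"dz": 2.36,"wx": 0,"wy": 0,"wz": 0.1,"hand": 30}
    - {"dx": 1.11,"dy": -0.09,"dz": 2.36,"wx": 0,"wy": 0,"wz": 0.1,"hand": 30}
    - {"dx": 1.11,"dy": -0.09,"dz": 2.36,"wx": 0,"wy": 0,"wz": 0.1,"hand": 30}

```text
clock: 4.35
eef_pos: [0.5114, -0.0909, 0.0625]
tool_rot: [0.108, 0.994, 0.0, 0.0]
ft_force: [0.6, 0.3, -0.1]
grip_width: 0.03
grasp_force: 0.0
```

Request:
drive_tool:
  rows:
    - {"dx": 0,"dy": 0,"dz": 0,"wx": 0,"wy": 0,"wz": 0,"hand": 20}
    - {"dx": 0,"dy": 0,"dz": 0,"wx": 0,"wy": 0,"wz": 0,"hand": 14}
    - {"dx": 0,"dy": 0,"dz": 0,"wx": 0,"wy": 0,"wz": 0,"hand": 5}
    - {"dx": 0,"dy": 0,"dz": 0,"wx": 0,"wy": 0,"wz": 0,"hand": 0}
    - {"dx": 0,"dy": 0,"dz": 0,"wx": 0,"wy": 0,"wz": 0,"hand": 0}
    - {"dx": 0,"dy": 0,"dz": 0,"wx": 0,"wy": 0,"wz": 0,"hand": 0}
    - {"dx": 0,"dy": 0,"dz": 0,"wx": 0,"wy": 0,"wz": 0,"hand": 0}

```text
clock: 5.05
eef_pos: [0.5123, -0.0915, 0.0635]
tool_rot: [0.108, 0.994, 0.0, 0.002]
ft_force: [0.3, 0.9, 6.7]
grip_width: 0.0096
grasp_force: 59.2
```

Request:
drive_tool:
  rows:
    - {"dx": 0,"dy": 0,"dz": -0.2,"wx": 0,"wy": 0,"wz": 0,"hand": 0}
    - {"dx": 0,"dy": 0,"dz": -0.6,"wx": 0,"wy": 0,"wz": 0,"hand": 0}
    - {"dx": 0,"dy": 0,"dz": -1.2,"wx": 0,"wy": 0,"wz": 0,"hand": 0}
    - {"dx": 0,"dy": 0,"dz": -2,"wx": 0,"wy": 0,"wz": 0,"hand": 0}
    - {"dx": 0,"dy": 0,"dz": -2.4,"wx": 0,"wy": 0,"wz": 0,"hand": 0}
    - {"dx": 0,"dy": 0,"dz": -2.4,"wx": 0,"wy": 0,"wz": 0,"hand": 0}
    - {"dx": 0,"dy": 0,"dz": -2.4,"wx": 0,"wy": 0,"wz": 0,"hand": 0}

```text
clock: 5.75
eef_pos: [0.5108, -0.0913, 0.182]
tool_rot: [0.108, 0.994, -0.0, 0.0]
ft_force: [0.9, 0.2, -1.7]
grip_width: 0.0091
grasp_force: 58.5
```

Run:
```python
from h import *
o=bot.get_obs();print(o['clock'],o['eef_pos'],R.from_quat(o['tool_rot']).as_matrix().round(4).tolist(),o['ft_force'],o['ft_torque'],o['grip_width'])
im,c=cam('wrist');np.save('w4.npy',im);import pickle;pickle.dump(c,open('w4.pkl','wb'))
p=np.array([.5123,-.0915]);K=[]
for t in ['key','key_stand']:
    print(t,[(round(d['score'],2),np.round(d['extent'],1).tolist()) for d in bot.look_for('wrist',t)])
Rm=R.from_quat(o['tool_rot']).as_matrix()
for h in [0,12,24,28,55,70]: print(h,proj(c,o['eef_pos']+Rm@np.array([0,0,.047-h/1000])).round(1))
A=cv2.resize(im[200:350,245:395],(400,400),interpolation=cv2.INTER_CUBIC)
B=cv2.resize(im[60:210,240:390],(400,400),interpolation=cv2.INTER_CUBIC)
save('z4.png',np.hstack([A,B]))
```

```text
5.75 [ 0.51077022 -0.09132043  0.18199152] [[-0.9766, 0.2152, 0.0005], [0.2152, 0.9766, -0.0001], [-0.0005, -0.0, -1.0]] [ 0.93931482  0.23625135 -1.65566511] [0.00058902 0.01598731 0.0033216 ] 0.009068173752264064
key [(0.62, [319.5, 275.4, 26.2, 98.5])]
key_stand [(0.73, [320.9, 191.8, 70.3, 83.8])]
0 [319.  231.8]
12 [319.  239.6]
24 [319.1 248.6]
28 [319.1 251.8]
55 [319.1 278.6]
70 [319.1 298.3]
```

View pics/z4.png

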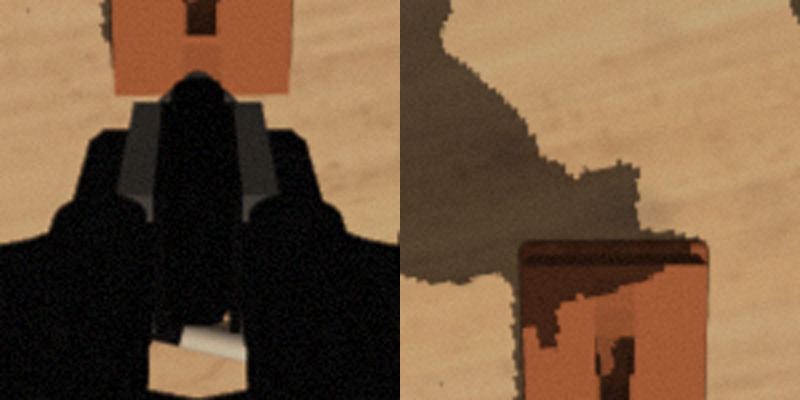

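The key is held in the fingers (left), with the collar rim showing near row 227. The empty stand hole shows at about (320,194), with its slot running image-down and ending near row 214. I measure both numerically.

Run:
```python
from h import *
import pickle;c=pickle.load(open('w4.pkl','rb'));im=np.load('w4.npy').astype(int)
e=np.array([.51077,-.09132,.18199]);Rm=np.array([[-.9766,.2152,.0005],[.2152,.9766,-.0001],[-.0005,0,-1]])
tool=lambda x,y,h:e+Rm@np.array([x,y,.047-h/1000])
print('collar near edge top/bot',proj(c,tool(.01,0,28)),proj(c,tool(.01,0,24)),'bow near top',proj(c,tool(.013,0,28)),proj(c,tool(.013,0,70)))
print('collar L/R',proj(c,tool(0,.01,28)),proj(c,tool(0,-.01,28)))
for r in range(182,256,2): print(r,im[r,296:344,0].tolist())
```

```text
collar near edge top/bot [319.09515617 233.55477881] [319.08880085 230.6721426 ] bow near top [319.10632389 227.95487601] [319.20195528 267.7298241 ]
collar L/R [338.60565675 251.85251551] [299.51172081 251.79127581]
182 [67, 64, 61, 85, 150, 162, 164, 160, 163, 161, 163, 163, 162, 160, 162, 160, 160, 148, 145, 143, 143, 146, 143, 147, 142, 146, 146, 144, 146, 149, 143, 150, 157, 165, 164, 161, 163, 163, 164, 160, 162, 163, 159, 163, 161, 166, 162, 161]
184 [63, 60, 65, 80, 145, 163, 161, 161, 160, 162, 166, 156, 161, 162, 163, 161, 161, 149, 140, 142, 140, 142, 141, 139, 144, 141, 142, 144, 143, 148, 143, 147, 157, 162, 160, 165, 160, 156, 162, 161, 162, 162, 166, 160, 164, 159, 165, 163]
186 [64, 73, 141, 162, 165, 162, 157, 162, 155, 160, 162, 155, 163, 162, 159, 159, 159, 125, 132, 135, 134, 134, 137, 137, 130, 132, 101, 88, 88, 87, 90, 101, 148, 159, 158, 159, 161, 167, 158, 160, 160, 160, 164, 165, 164, 157, 160, 162]
188 [61, 66, 80, 145, 160, 165, 162, 160, 162, 164, 158, 158, 160, 158, 161, 160, 158, 113, 127, 132, 132, 128, 127, 132, 87, 68, 55, 48, 50, 49, 50, 62, 147, 162
[... 6540 characters left out ...]
2, 43]
248 [44, 38, 41, 39, 38, 40, 39, 40, 33, 12, 1, 6, 2, 0, 1, 0, 6, 0, 6, 7, 0, 0, 3, 5, 3, 2, 3, 0, 10, 14, 0, 1, 8, 0, 6, 10, 6, 24, 35, 37, 38, 40, 39, 39, 41, 42, 41, 33]
250 [42, 39, 42, 36, 38, 38, 39, 35, 23, 12, 5, 10, 1, 6, 12, 4, 3, 0, 12, 6, 7, 2, 13, 5, 4, 6, 3, 0, 17, 3, 5, 0, 0, 0, 7, 1, 7, 24, 38, 37, 42, 39, 39, 40, 42, 38, 36, 34]
252 [37, 36, 38, 38, 37, 45, 41, 40, 17, 7, 7, 0, 12, 6, 7, 8, 3, 2, 11, 1, 0, 0, 0, 7, 8, 6, 0, 12, 5, 0, 0, 13, 0, 0, 0, 8, 12, 13, 35, 35, 38, 38, 41, 40, 41, 46, 37, 42]
254 [40, 42, 40, 44, 33, 41, 45, 37, 20, 14, 8, 0, 5, 3, 8, 8, 0, 9, 0, 4, 7, 1, 9, 13, 7, 8, 0, 0, 9, 3, 11, 4, 9, 9, 5, 10, 9, 6, 32, 40, 42, 40, 36, 43, 42, 42, 42, 34]
```

Prediction and picture agree within about 0.5 mm: the visible tip at row 226 is the shank foot, so the key sits on the TCP axis. Now I go above the grey box's keyhole.

Request:
drive_tool:
  rows:
    - {"dx": -0.1,"dy": 0.5,"dz": 0,"wx": 0,"wy": 0,"wz": -0.5,"hand": 0}
    - {"dx": -0.2,"dy": 1.3,"dz": 0,"wx": 0,"wy": 0,"wz": -1,"hand": 0}
    - {"dx": -0.25,"dy": 2.2,"dz": 0,"wx": 0,"wy": 0,"wz": -1.6,"hand": 0}
    - {"dx": -0.3,"dy": 3.1,"dz": 0,"wx": 0,"wy": 0,"wz": -2.2,"hand": 0}
    - {"dx": -0.32,"dy": 3.9,"dz": 0,"wx": 0,"wy": 0,"wz": -2.48,"hand": 0}
    - {"dx": -0.32,"dy": 4.3,"dz": 0,"wx": 0,"wy": 0,"wz": -2.48,"hand": 0}
    - {"dx": -0.32,"dy": 4.3,"dz": 0,"wx": 0,"wy": 0,"wz": -2.48,"hand": 0}
    - {"dx": -0.32,"dy": 4.3,"dz": 0,"wx": 0,"wy": 0,"wz": -2.48,"hand": 0}
    - {"dx": -0.32,"dy": 4.3,"dz": 0,"wx": 0,"wy": 0,"wz": -2.48,"hand": 0}

```text
clock: 6.8
eef_pos: [0.5721, 0.1141, 0.181]
tool_rot: [0.001, 1.0, -0.0, -0.001]
ft_force: [0.2, -0.1, -0.5]
grip_width: 0.0094
grasp_force: 58.7
```

Run:
```python
from h import *
import pickle;c=pickle.load(open('w4.pkl','rb'))
print('standhole',at(c,320.3,193,.04),'slotend',at(c,320.1,213,.04))
o=bot.get_obs();print(o['clock'],o['eef_pos'],R.from_quat(o['tool_rot']).as_matrix().round(4).tolist(),o['ft_force'],o['ft_torque'],o['grip_width'])
im,c=cam('wrist');np.save('w5.npy',im);pickle.dump(c,open('w5.pkl','wb'))
e=o['eef_pos'];u,v=proj(c,(e[0],e[1],.06)).round(1);print('axis at plate',u,v)
save('z5.png',cv2.resize(im[150:270,259:379],(600,600),interpolation=cv2.INTER_CUBIC))
```

```text
standhole [ 0.51166207 -0.09030345  0.04      ] slotend [ 0.52974053 -0.09441634  0.04      ]
6.8 [0.57211402 0.11411643 0.1809541 ] [[-1.0, 0.0015, -0.002], [0.0015, 1.0, -0.0008], [0.002, -0.0008, -1.0]] [ 0.20347299 -0.0627378  -0.52290609] [0.03790624 0.03624663 0.00603376] 0.009428976591431517
axis at plate 318.7 199.0
```

View pics/z5.png

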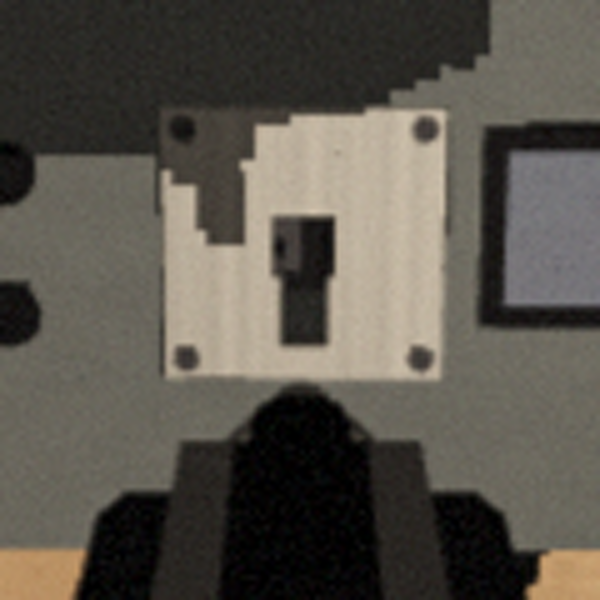

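The keyhole centre is at pixel (319.5,199.2), against a predicted key axis of (318.7,199.0). The slot is straight with the key, so I only need a 0.5 mm +y correction before lowering.

Request:
drive_tool:
  rows:
    - {"dx": 0,"dy": 0.01,"dz": 0.3,"wx": 0,"wy": 0,"wz": 0,"hand": 0}
    - {"dx": 0,"dy": 0.01,"dz": 0.8,"wx": 0,"wy": 0,"wz": 0,"hand": 0}
    - {"dx": 0,"dy": 0.01,"dz": 1.2,"wx": 0,"wy": 0,"wz": 0,"hand": 0}
    - {"dx": 0,"dy": 0.01,"dz": 1.38,"wx": 0,"wy": 0,"wz": 0,"hand": 0}
    - {"dx": 0,"dy": 0.01,"dz": 1.4,"wx": 0,"wy": 0,"wz": 0,"hand": 0}
    - {"dx": 0,"dy": 0.01,"dz": 1.4,"wx": 0,"wy": 0,"wz": 0,"hand": 0}
    - {"dx": 0,"dy": 0.01,"dz": 1.4,"wx": 0,"wy": 0,"wz": 0,"hand": 0}

```text
clock: 7.55
eef_pos: [0.5737, 0.1156, 0.1131]
tool_rot: [0.0, 1.0, 0.0, 0.001]
ft_force: [0.6, 0.6, -0.4]
grip_width: 0.0093
grasp_force: 58.7
```

Request:
drive_tool:
  rows:
    - {"dx": 0,"dy": 0,"dz": 0.02,"wx": 0,"wy": 0,"wz": 0,"hand": 0}
    - {"dx": 0,"dy": 0,"dz": 0.04,"wx": 0,"wy": 0,"wz": 0,"hand": 0}
    - {"dx": 0,"dy": 0,"dz": 0.06,"wx": 0,"wy": 0,"wz": 0,"hand": 0}
    - {"dx": 0,"dy": 0,"dz": 0.08,"wx": 0,"wy": 0,"wz": 0,"hand": 0}
    - {"dx": 0,"dy": 0,"dz": 0.1,"wx": 0,"wy": 0,"wz": 0,"hand": 0}
    - {"dx": 0,"dy": 0,"dz": 0.1,"wx": 0,"wy": 0,"wz": 0,"hand": 0}

```text
clock: 8.15
eef_pos: [0.5726, 0.1157, 0.1066]
tool_rot: [0.0, 1.0, -0.0, -0.0]
ft_force: [0.2, 1.0, -0.9]
grip_width: 0.0091
grasp_force: 58.7
```

Request:
drive_tool:
  rows:
    - {"dx": 0,"dy": 0,"dz": 0.02,"wx": 0,"wy": 0,"wz": 0,"hand": 0}
    - {"dx": 0,"dy": 0,"dz": 0.04,"wx": 0,"wy": 0,"wz": 0,"hand": 0}
    - {"dx": 0,"dy": 0,"dz": 0.06,"wx": 0,"wy": 0,"wz": 0,"hand": 0}
    - {"dx": 0,"dy": 0,"dz": 0.06,"wx": 0,"wy": 0,"wz": 0,"hand": 0}

```text
clock: 8.55
eef_pos: [0.5726, 0.1157, 0.1036]
tool_rot: [0.0, 1.0, -0.0, -0.0]
ft_force: [-0.1, -0.5, -0.4]
grip_width: 0.0094
grasp_force: 58.7
```

Request:
drive_tool:
  rows:
    - {"dx": 0,"dy": 0,"dz": 0.03,"wx": 0,"wy": 0,"wz": 0,"hand": 0}
    - {"dx": 0,"dy": 0,"dz": 0.06,"wx": 0,"wy": 0,"wz": 0,"hand": 0}
    - {"dx": 0,"dy": 0,"dz": 0.09,"wx": 0,"wy": 0,"wz": 0,"hand": 0}
    - {"dx": 0,"dy": 0,"dz": 0.12,"wx": 0,"wy": 0,"wz": 0,"hand": 0}
    - {"dx": 0,"dy": 0,"dz": 0.12,"wx": 0,"wy": 0,"wz": 0,"hand": 0}

```text
clock: 9.05
eef_pos: [0.5725, 0.1157, 0.0975]
tool_rot: [0.0, 1.0, -0.0, -0.0]
ft_force: [0.4, -0.5, -1.1]
grip_width: 0.0091
grasp_force: 58.7
```

Request:
drive_tool:
  rows:
    - {"dx": 0,"dy": 0,"dz": 0.04,"wx": 0,"wy": 0,"wz": 0,"hand": 0}
    - {"dx": 0,"dy": 0,"dz": 0.08,"wx": 0,"wy": 0,"wz": 0,"hand": 0}
    - {"dx": 0,"dy": 0,"dz": 0.12,"wx": 0,"wy": 0,"wz": 0,"hand": 0}
    - {"dx": 0,"dy": 0,"dz": 0.16,"wx": 0,"wy": 0,"wz": 0,"hand": 0}
    - {"dx": 0,"dy": 0,"dz": 0.16,"wx": 0,"wy": 0,"wz": 0,"hand": 0}

```text
clock: 9.55
eef_pos: [0.5726, 0.1155, 0.0894]
tool_rot: [0.0, 1.0, -0.0, -0.0]
ft_force: [-0.0, -1.4, -0.5]
grip_width: 0.0092
grasp_force: 58.7
```

Request:
drive_tool:
  rows:
    - {"dx": 0,"dy": 0,"dz": 0.02,"wx": 0,"wy": 0,"wz": 0,"hand": 0}
    - {"dx": 0,"dy": 0,"dz": 0.04,"wx": 0,"wy": 0,"wz": 0,"hand": 0}
    - {"dx": 0,"dy": 0,"dz": 0.06,"wx": 0,"wy": 0,"wz": 0,"hand": 0}
    - {"dx": 0,"dy": 0,"dz": 0.08,"wx": 0,"wy": 0,"wz": 0,"hand": 0}
    - {"dx": 0,"dy": 0,"dz": 0.09,"wx": 0,"wy": 0,"wz": 0,"hand": 0}
    - {"dx": 0,"dy": 0,"dz": 0.09,"wx": 0,"wy": 0,"wz": 0,"hand": 0}

```text
clock: 10.15
eef_pos: [0.5728, 0.1156, 0.0852]
tool_rot: [0.0, 1.0, -0.0, 0.0]
ft_force: [-0.0, -2.2, -0.6]
grip_width: 0.0093
grasp_force: 58.7
```

Run:
```python
from h import *
o=bot.get_obs();print(o['clock'],o['eef_pos'],o['ft_force'],o['ft_torque'],o['joint_pos'])
```

```text
10.15 [0.57282196 0.11558605 0.08523436] [-0.0127761  -2.24548545 -0.56000366] [-0.33383219 -0.08746316  0.00534005] [ 1.99263976e-01  5.14326742e-01 -1.59109976e-02  1.04059058e+00
 -3.07759716e-04  1.99774156e-01]
```

Request:
drive_tool:
  rows:
    - {"dx": 0,"dy": -0.006,"dz": 0.01,"wx": 0,"wy": 0,"wz": 0,"hand": 0}
    - {"dx": 0,"dy": -0.006,"dz": 0.02,"wx": 0,"wy": 0,"wz": 0,"hand": 0}
    - {"dx": 0,"dy": -0.006,"dz": 0.02,"wx": 0,"wy": 0,"wz": 0,"hand": 0}

```text
clock: 10.45
eef_pos: [0.5727, 0.1155, 0.0842]
tool_rot: [0.0, 1.0, 0.0, -0.0]
ft_force: [0.0, -1.2, -0.7]
grip_width: 0.0091
grasp_force: 58.7
```

Request:
drive_tool:
  rows:
    - {"dx": 0,"dy": -0.003,"dz": 0,"wx": 0,"wy": 0,"wz": 0.4,"hand": 0}
    - {"dx": 0,"dy": -0.003,"dz": 0,"wx": 0,"wy": 0,"wz": 0.8,"hand": 0}
    - {"dx": 0,"dy": -0.003,"dz": 0,"wx": 0,"wy": 0,"wz": 1.2,"hand": 0}
    - {"dx": 0,"dy": -0.003,"dz": 0,"wx": 0,"wy": 0,"wz": 1.6,"hand": 0}
    - {"dx": 0,"dy": -0.003,"dz": 0,"wx": 0,"wy": 0,"wz": 2.0,"hand": 0}
    - {"dx": 0,"dy": -0.003,"dz": 0,"wx": 0,"wy": 0,"wz": 2.4,"hand": 0}
    - {"dx": 0,"dy": -0.003,"dz": 0,"wx": 0,"wy": 0,"wz": 2.8,"hand": 0}
    - {"dx": 0,"dy": -0.003,"dz": 0,"wx": 0,"wy": 0,"wz": 3.2,"hand": 0}
    - {"dx": 0,"dy": -0.003,"dz": 0,"wx": 0,"wy": 0,"wz": 3.6,"hand": 0}
    - {"dx": 0,"dy": -0.003,"dz": 0,"wx": 0,"wy": 0,"wz": 3.6,"hand": 0}

```text
clock: 11.45
eef_pos: [0.5729, 0.116, 0.0843]
tool_rot: [0.156, 0.988, 0.001, 0.0]
ft_force: [0.9, 1.1, -0.8]
grip_width: 0.0091
grasp_force: 58.6
```

```bash
cat > s.py <<'E'
from h import *
o=bot.get_obs();r=R.from_quat(o['tool_rot']).as_matrix()
print(o['clock'],'yaw',np.degrees(np.arctan2(r[1,1],r[0,1])).round(2)-90,o['eef_pos'].round(4),'F',o['ft_force'].round(2),'T',o['ft_torque'].round(3),'tau5',o['tau'][5].round(3),'j5',o['joint_pos'][5].round(4))
E
python3 s.py
```

```text
11.45 yaw -17.989999999999995 [0.5729 0.116  0.0843] F [ 0.88  1.07 -0.8 ] T [ 0.309 -0.131 -0.018] tau5 0.172 j5 0.513
```

Request:
drive_tool:
  rows:
    - {"dx": 0,"dy": 0,"dz": 0,"wx": 0,"wy": 0,"wz": 0.4,"hand": 0}
    - {"dx": 0,"dy": 0,"dz": 0,"wx": 0,"wy": 0,"wz": 0.8,"hand": 0}
    - {"dx": 0,"dy": 0,"dz": 0,"wx": 0,"wy": 0,"wz": 1.2,"hand": 0}
    - {"dx": 0,"dy": 0,"dz": 0,"wx": 0,"wy": 0,"wz": 1.6,"hand": 0}
    - {"dx": 0,"dy": 0,"dz": 0,"wx": 0,"wy": 0,"wz": 2.0,"hand": 0}
    - {"dx": 0,"dy": 0,"dz": 0,"wx": 0,"wy": 0,"wz": 2.4,"hand": 0}
    - {"dx": 0,"dy": 0,"dz": 0,"wx": 0,"wy": 0,"wz": 2.8,"hand": 0}
    - {"dx": 0,"dy": 0,"dz": 0,"wx": 0,"wy": 0,"wz": 3.2,"hand": 0}
    - {"dx": 0,"dy": 0,"dz": 0,"wx": 0,"wy": 0,"wz": 3.6,"hand": 0}
    - {"dx": 0,"dy": 0,"dz": 0,"wx": 0,"wy": 0,"wz": 3.6,"hand": 0}

```text
clock: 12.45
eef_pos: [0.573, 0.1157, 0.0843]
tool_rot: [0.309, 0.951, 0.0, 0.0]
ft_force: [0.9, 0.2, -1.7]
grip_width: 0.0092
grasp_force: 58.6
```

```bash
python3 s.py
```

```text
12.45 yaw -35.96 [0.573  0.1157 0.0843] F [ 0.94  0.18 -1.67] T [ 0.278 -0.233  0.048] tau5 0.171 j5 0.8266
```

Request:
drive_tool:
  rows:
    - {"dx": 0,"dy": 0,"dz": 0,"wx": 0,"wy": 0,"wz": 0.2,"hand": 0}
    - {"dx": 0,"dy": 0,"dz": 0,"wx": 0,"wy": 0,"wz": 0.4,"hand": 0}
    - {"dx": 0,"dy": 0,"dz": 0,"wx": 0,"wy": 0,"wz": 0.4,"hand": 0}

```text
clock: 12.75
eef_pos: [0.5727, 0.1154, 0.0843]
tool_rot: [0.326, 0.945, 0.0, -0.0]
ft_force: [0.7, 1.3, -1.3]
grip_width: 0.0093
grasp_force: 58.6
```

```bash
python3 s.py
```

```text
12.75 yaw -38.02 [0.5727 0.1154 0.0843] F [ 0.71  1.31 -1.35] T [ 0.291 -0.177  0.044] tau5 0.093 j5 0.8624
```

Request:
drive_tool:
  rows:
    - {"dx": 0,"dy": 0,"dz": 0,"wx": 0,"wy": 0,"wz": 0.2,"hand": 0}
    - {"dx": 0,"dy": 0,"dz": 0,"wx": 0,"wy": 0,"wz": 0.4,"hand": 0}
    - {"dx": 0,"dy": 0,"dz": 0,"wx": 0,"wy": 0,"wz": 0.4,"hand": 0}

```text
clock: 13.05
eef_pos: [0.5727, 0.1153, 0.0843]
tool_rot: [0.342, 0.94, 0.0, -0.0]
ft_force: [0.8, 1.5, -1.0]
grip_width: 0.0095
grasp_force: 58.6
```

```bash
python3 s.py
```

```text
13.05 yaw -40.05 [0.5727 0.1153 0.0843] F [ 0.83  1.53 -1.04] T [ 0.375 -0.155  0.004] tau5 0.095 j5 0.8976
```

Request:
drive_tool:
  rows:
    - {"dx": 0,"dy": 0,"dz": 0,"wx": 0,"wy": 0,"wz": 0.2,"hand": 0}
    - {"dx": 0,"dy": 0,"dz": 0,"wx": 0,"wy": 0,"wz": 0.4,"hand": 0}
    - {"dx": 0,"dy": 0,"dz": 0,"wx": 0,"wy": 0,"wz": 0.4,"hand": 0}

```text
clock: 13.35
eef_pos: [0.5727, 0.1153, 0.0843]
tool_rot: [0.359, 0.933, 0.0, -0.0]
ft_force: [0.7, 1.5, -1.7]
grip_width: 0.0092
grasp_force: 58.6
```

```bash
python3 s.py
```

```text
13.35 yaw -42.05 [0.5727 0.1153 0.0843] F [ 0.74  1.47 -1.74] T [ 0.421 -0.059  0.02 ] tau5 0.096 j5 0.9326
```

Request:
drive_tool:
  rows:
    - {"dx": 0,"dy": 0,"dz": 0,"wx": 0,"wy": 0,"wz": 0.2,"hand": 0}
    - {"dx": 0,"dy": 0,"dz": 0,"wx": 0,"wy": 0,"wz": 0.4,"hand": 0}
    - {"dx": 0,"dy": 0,"dz": 0,"wx": 0,"wy": 0,"wz": 0.4,"hand": 0}

```text
clock: 13.65
eef_pos: [0.5728, 0.1153, 0.0843]
tool_rot: [0.375, 0.927, 0.0, 0.0]
ft_force: [-0.0, 1.1, -1.4]
grip_width: 0.0087
grasp_force: 58.6
```

```bash
python3 s.py
```

```text
13.65 yaw -44.05 [0.5728 0.1153 0.0843] F [-0.01  1.09 -1.37] T [ 0.441 -0.182 -0.011] tau5 0.096 j5 0.9675
```

Request:
drive_tool:
  rows:
    - {"dx": 0,"dy": 0,"dz": 0,"wx": 0,"wy": 0,"wz": 0.2,"hand": 0}
    - {"dx": 0,"dy": 0,"dz": 0,"wx": 0,"wy": 0,"wz": 0.4,"hand": 0}
    - {"dx": 0,"dy": 0,"dz": 0,"wx": 0,"wy": 0,"wz": 0.4,"hand": 0}

```text
clock: 13.95
eef_pos: [0.573, 0.1154, 0.0844]
tool_rot: [0.391, 0.92, 0.0, 0.0]
ft_force: [0.3, 1.1, -1.5]
grip_width: 0.0091
grasp_force: 58.6
```

```bash
python3 s.py
```

```text
13.95 yaw -46.05 [0.573  0.1154 0.0844] F [ 0.27  1.13 -1.54] T [ 0.46  -0.252  0.009] tau5 0.105 j5 1.0024
```

Request:
drive_tool:
  rows:
    - {"dx": 0,"dy": 0,"dz": 0,"wx": 0,"wy": 0,"wz": 0.2,"hand": 0}
    - {"dx": 0,"dy": 0,"dz": 0,"wx": 0,"wy": 0,"wz": 0.4,"hand": 0}
    - {"dx": 0,"dy": 0,"dz": 0,"wx": 0,"wy": 0,"wz": 0.4,"hand": 0}

```text
clock: 14.25
eef_pos: [0.5732, 0.1155, 0.0844]
tool_rot: [0.407, 0.913, 0.0, 0.0]
ft_force: [2.6, 2.0, -1.8]
grip_width: 0.0094
grasp_force: 58.5
```

```bash
python3 s.py
```

```text
14.25 yaw -48.04 [0.5732 0.1155 0.0844] F [ 2.62  2.03 -1.82] T [ 0.668 -0.529 -0.005] tau5 0.124 j5 1.0372
```

The reaction (+x,+y) matches the bit bearing on the stop. One more degree should confirm it.

Request:
drive_tool:
  rows:
    - {"dx": 0,"dy": 0,"dz": 0,"wx": 0,"wy": 0,"wz": 0.1,"hand": 0}
    - {"dx": 0,"dy": 0,"dz": 0,"wx": 0,"wy": 0,"wz": 0.2,"hand": 0}
    - {"dx": 0,"dy": 0,"dz": 0,"wx": 0,"wy": 0,"wz": 0.2,"hand": 0}

```text
clock: 14.55
eef_pos: [0.5733, 0.1155, 0.0844]
tool_rot: [0.415, 0.91, 0.0, 0.0]
ft_force: [4.1, 3.6, -3.4]
grip_width: 0.0094
grasp_force: 58.4
```

```bash
python3 s.py
```

```text
14.55 yaw -49.03 [0.5733 0.1155 0.0844] F [ 4.09  3.55 -3.36] T [ 0.826 -0.841  0.064] tau5 0.103 j5 1.0544
```

Request:
drive_tool:
  rows:
    - {"dx": 0,"dy": 0,"dz": 0,"wx": 0,"wy": 0,"wz": 0.08,"hand": 0}
    - {"dx": 0,"dy": 0,"dz": 0,"wx": 0,"wy": 0,"wz": 0.16,"hand": 0}
    - {"dx": 0,"dy": 0,"dz": 0,"wx": 0,"wy": 0,"wz": 0.16,"hand": 0}

```text
clock: 14.85
eef_pos: [0.5734, 0.1156, 0.0845]
tool_rot: [0.421, 0.907, 0.001, 0.0]
ft_force: [4.8, 3.8, -2.5]
grip_width: 0.0092
grasp_force: 58.3
```

```bash
python3 s.py
```

```text
14.85 yaw -49.83 [0.5734 0.1156 0.0845] F [ 4.84  3.78 -2.53] T [ 0.913 -0.939  0.095] tau5 0.098 j5 1.0684
```

The stop is clearly felt (torque about 0.095 N·m, reaction about 6 N along the tangent). Turning back home.

Request:
drive_tool:
  rows:
    - {"dx": 0,"dy": 0,"dz": 0,"wx": 0,"wy": 0,"wz": -0.6,"hand": 0}
    - {"dx": 0,"dy": 0,"dz": 0,"wx": 0,"wy": 0,"wz": -1.2,"hand": 0}
    - {"dx": 0,"dy": 0,"dz": 0,"wx": 0,"wy": 0,"wz": -1.8,"hand": 0}
    - {"dx": 0,"dy": 0,"dz": 0,"wx": 0,"wy": 0,"wz": -2.4,"hand": 0}
    - {"dx": 0,"dy": 0,"dz": 0,"wx": 0,"wy": 0,"wz": -3.0,"hand": 0}
    - {"dx": 0,"dy": 0,"dz": 0,"wx": 0,"wy": 0,"wz": -3.6,"hand": 0}
    - {"dx": 0,"dy": 0,"dz": 0,"wx": 0,"wy": 0,"wz": -4.2,"hand": 0}
    - {"dx": 0,"dy": 0,"dz": 0,"wx": 0,"wy": 0,"wz": -4.8,"hand": 0}
    - {"dx": 0,"dy": 0,"dz": 0,"wx": 0,"wy": 0,"wz": -5.4,"hand": 0}
    - {"dx": 0,"dy": 0,"dz": 0,"wx": 0,"wy": 0,"wz": -6.0,"hand": 0}
    - {"dx": 0,"dy": 0,"dz": 0,"wx": 0,"wy": 0,"wz": -6.6,"hand": 0}
    - {"dx": 0,"dy": 0,"dz": 0,"wx": 0,"wy": 0,"wz": -7.2,"hand": 0}
    - {"dx": 0,"dy": 0,"dz": 0,"wx": 0,"wy": 0,"wz": -7.8,"hand": 0}
    - {"dx": 0,"dy": 0,"dz": 0,"wx": 0,"wy": 0,"wz": -8.4,"hand": 0}
    - {"dx": 0,"dy": 0,"dz": 0,"wx": 0,"wy": 0,"wz": -9.0,"hand": 0}
    - {"dx": 0,"dy": 0,"dz": 0,"wx": 0,"wy": 0,"wz": -9.5,"hand": 0}
    - {"dx": 0,"dy": 0,"dz": 0,"wx": 0,"wy": 0,"wz": -9.8,"hand": 0}
    - {"dx": 0,"dy": 0,"dz": 0,"wx": 0,"wy": 0,"wz": -10.0,"hand": 0}
    - {"dx": 0,"dy": 0,"dz": 0,"wx": 0,"wy": 0,"wz": -10.0,"hand": 0}
    - {"dx": 0,"dy": 0,"dz": 0,"wx": 0,"wy": 0,"wz": -10.0,"hand": 0}

```text
clock: 16.85
eef_pos: [0.572, 0.1148, 0.084]
tool_rot: [-0.001, 1.0, -0.0, -0.001]
ft_force: [-0.6, -1.5, -0.6]
grip_width: 0.0092
grasp_force: 58.9
```

```bash
python3 s.py
```

```text
16.85 yaw 0.14000000000000057 [0.572  0.1148 0.084 ] F [-0.57 -1.53 -0.65] T [-0.434  0.206 -0.02 ] tau5 -0.023 j5 0.1959
```

Request:
drive_tool:
  rows:
    - {"dx": 0,"dy": 0,"dz": 0,"wx": 0,"wy": 0,"wz": -0.3,"hand": 0}
    - {"dx": 0,"dy": 0,"dz": 0,"wx": 0,"wy": 0,"wz": -0.5,"hand": 0}
    - {"dx": 0,"dy": 0,"dz": 0,"wx": 0,"wy": 0,"wz": -0.5,"hand": 0}
    - {"dx": 0,"dy": 0,"dz": 0,"wx": 0,"wy": 0,"wz": 0,"hand": 0}
    - {"dx": 0,"dy": 0,"dz": 0,"wx": 0,"wy": 0,"wz": 0,"hand": 0}
    - {"dx": 0,"dy": 0,"dz": -0.04,"wx": 0,"wy": 0,"wz": 0,"hand": 0}
    - {"dx": 0,"dy": 0,"dz": -0.08,"wx": 0,"wy": 0,"wz": 0,"hand": 0}
    - {"dx": 0,"dy": 0,"dz": -0.12,"wx": 0,"wy": 0,"wz": 0,"hand": 0}
    - {"dx": 0,"dy": 0,"dz": -0.12,"wx": 0,"wy": 0,"wz": 0,"hand": 0}

```text
clock: 17.75
eef_pos: [0.5733, 0.1155, 0.091]
tool_rot: [-0.002, 1.0, 0.0, 0.001]
ft_force: [-0.6, -0.7, -1.1]
grip_width: 0.0092
grasp_force: 59.0
```

```bash
python3 s.py
```

```text
17.75 yaw 0.20000000000000284 [0.5733 0.1155 0.091 ] F [-0.64 -0.66 -1.14] T [-0.134 -0.031 -0.015] tau5 -0.006 j5 0.1953
```

Request:
drive_tool:
  rows:
    - {"dx": 0,"dy": 0,"dz": -0.04,"wx": 0,"wy": 0,"wz": 0,"hand": 0}
    - {"dx": 0,"dy": 0,"dz": -0.08,"wx": 0,"wy": 0,"wz": 0,"hand": 0}
    - {"dx": 0,"dy": 0,"dz": -0.12,"wx": 0,"wy": 0,"wz": 0,"hand": 0}
    - {"dx": 0,"dy": 0,"dz": -0.12,"wx": 0,"wy": 0,"wz": 0,"hand": 0}

```text
clock: 18.15
eef_pos: [0.5731, 0.1154, 0.0968]
tool_rot: [-0.002, 1.0, 0.0, 0.0]
ft_force: [1.1, 0.1, -0.5]
grip_width: 0.0094
grasp_force: 59.0
```

Request:
drive_tool:
  rows:
    - {"dx": 0,"dy": 0,"dz": -0.1,"wx": 0,"wy": 0,"wz": 0,"hand": 0}
    - {"dx": 0,"dy": 0,"dz": -0.25,"wx": 0,"wy": 0,"wz": 0,"hand": 0}
    - {"dx": 0,"dy": 0,"dz": -0.6,"wx": 0,"wy": 0,"wz": 0,"hand": 0}
    - {"dx": 0,"dy": 0,"dz": -1.2,"wx": 0,"wy": 0,"wz": 0,"hand": 0}
    - {"dx": 0,"dy": 0,"dz": -1.66,"wx": 0,"wy": 0,"wz": 0,"hand": 0}
    - {"dx": 0,"dy": 0,"dz": -1.66,"wx": 0,"wy": 0,"wz": 0,"hand": 0}
    - {"dx": 0,"dy": 0,"dz": -1.66,"wx": 0,"wy": 0,"wz": 0,"hand": 0}

```text
clock: 18.85
eef_pos: [0.5732, 0.1154, 0.1801]
tool_rot: [-0.002, 1.0, 0.0, 0.001]
ft_force: [-0.3, 0.4, -1.1]
grip_width: 0.0092
grasp_force: 59.0
```

```bash
python3 s.py
python3 - <<'E'
from h import *
o=bot.get_obs();Rm=R.from_quat(o['tool_rot']).as_matrix()
print((Rm.T@(np.array([.5118,-.0905,.182])-o['eef_pos'])/.05).round(3))
E
```

```text
18.85 yaw 0.18000000000000682 [0.5732 0.1154 0.1801] F [-0.26  0.4  -1.1 ] T [ 0.004  0.046 -0.012] tau5 -0.0 j5 0.1955
[ 1.24  -4.113 -0.043]
```

Request:
drive_tool:
  rows:
    - {"dx": 0.15,"dy": -0.5,"dz": -0.04,"wx": 0,"wy": 0,"wz": 0.5,"hand": 0}
    - {"dx": 0.4,"dy": -1.3,"dz": -0.04,"wx": 0,"wy": 0,"wz": 1.0,"hand": 0}
    - {"dx": 0.7,"dy": -2.2,"dz": -0.04,"wx": 0,"wy": 0,"wz": 1.6,"hand": 0}
    - {"dx": 0.95,"dy": -3.1,"dz": -0.04,"wx": 0,"wy": 0,"wz": 2.2,"hand": 0}
    - {"dx": 1.15,"dy": -3.8,"dz": -0.04,"wx": 0,"wy": 0,"wz": 2.56,"hand": 0}
    - {"dx": 1.24,"dy": -4.11,"dz": -0.04,"wx": 0,"wy": 0,"wz": 2.56,"hand": 0}
    - {"dx": 1.24,"dy": -4.11,"dz": -0.04,"wx": 0,"wy": 0,"wz": 2.56,"hand": 0}
    - {"dx": 1.24,"dy": -4.11,"dz": -0.04,"wx": 0,"wy": 0,"wz": 2.56,"hand": 0}
    - {"dx": 1.24,"dy": -4.11,"dz": -0.04,"wx": 0,"wy": 0,"wz": 2.56,"hand": 0}

```text
clock: 19.75
eef_pos: [0.5113, -0.0895, 0.1806]
tool_rot: [0.109, 0.994, 0.0, -0.001]
ft_force: [0.4, -0.1, -0.8]
grip_width: 0.0093
grasp_force: 59.0
```

```bash
python3 s.py
python3 - <<'E'
from h import *
im,c=cam('wrist')
A=cv2.resize(im[165:275,264:374],(550,550),interpolation=cv2.INTER_CUBIC);save('z6.png',A)
o=np.load('w4.npy');g=lambda i:[''.join('#' if v<60 else '.' for v in i[r,296:344,0]) for r in range(222,238,2)]
for a,b in zip(g(o),g(im)): print(a,b)
E
```

```text
19.75 yaw -12.549999999999997 [ 0.5113 -0.0895  0.1806] F [ 0.42 -0.07 -0.84] T [ 0.028 -0.036 -0.031] tau5 0.002 j5 0.0456
................................................ ................................................
................................................ ................................................
................................................ ................................................
....................#######..................... ...................########.....................
.................#############.................. .................#############..................
..............##################................ ..............##################................
.............#####################.............. .............#####################..............
...........#########################............ ...........#########################............
```

View pics/z6.png

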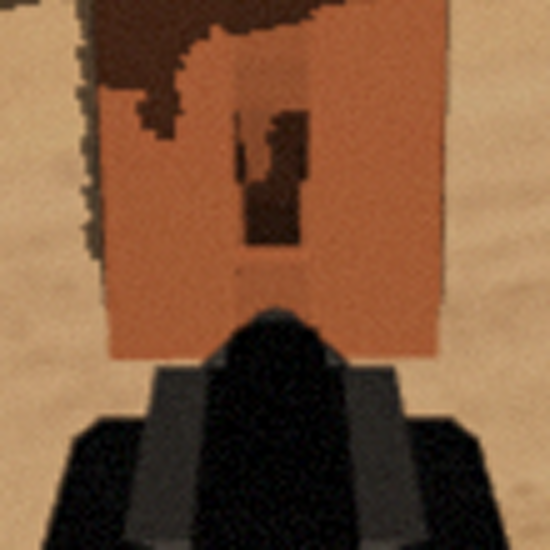

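The key hasn't moved in the hand. The stand hole is centred at pixel column 318.2, within 0.7 mm of the key axis. I correct that and lower.

Request:
drive_tool:
  rows:
    - {"dx": -0.01,"dy": -0.014,"dz": 0.3,"wx": 0,"wy": 0,"wz": 0,"hand": 0}
    - {"dx": -0.01,"dy": -0.014,"dz": 0.9,"wx": 0,"wy": 0,"wz": 0,"hand": 0}
    - {"dx": -0.01,"dy": -0.014,"dz": 1.4,"wx": 0,"wy": 0,"wz": 0,"hand": 0}
    - {"dx": -0.01,"dy": -0.014,"dz": 1.7,"wx": 0,"wy": 0,"wz": 0,"hand": 0}
    - {"dx": -0.01,"dy": -0.014,"dz": 1.78,"wx": 0,"wy": 0,"wz": 0,"hand": 0}
    - {"dx": -0.01,"dy": -0.014,"dz": 1.82,"wx": 0,"wy": 0,"wz": 0,"hand": 0}
    - {"dx": -0.01,"dy": -0.014,"dz": 1.86,"wx": 0,"wy": 0,"wz": 0,"hand": 0}
    - {"dx": -0.01,"dy": -0.014,"dz": 1.9,"wx": 0,"wy": 0,"wz": 0,"hand": 0}
    - {"dx": -0.01,"dy": -0.014,"dz": 1.9,"wx": 0,"wy": 0,"wz": 0,"hand": 0}

```text
clock: 20.7
eef_pos: [0.5122, -0.0912, 0.0868]
tool_rot: [0.11, 0.994, -0.0, 0.001]
ft_force: [0.3, -1.0, -1.7]
grip_width: 0.009
grasp_force: 59.0
```

```bash
python3 s.py
```

```text
20.7 yaw -12.61 [ 0.5122 -0.0912  0.0868] F [ 0.33 -0.97 -1.72] T [ 0.012 -0.013 -0.047] tau5 0.0 j5 0.0439
```

Request:
drive_tool:
  rows:
    - {"dx": 0,"dy": 0,"dz": 0.04,"wx": 0,"wy": 0,"wz": 0,"hand": 0}
    - {"dx": 0,"dy": 0,"dz": 0.08,"wx": 0,"wy": 0,"wz": 0,"hand": 0}
    - {"dx": 0,"dy": 0,"dz": 0.12,"wx": 0,"wy": 0,"wz": 0,"hand": 0}
    - {"dx": 0,"dy": 0,"dz": 0.16,"wx": 0,"wy": 0,"wz": 0,"hand": 0}
    - {"dx": 0,"dy": 0,"dz": 0.2,"wx": 0,"wy": 0,"wz": 0,"hand": 0}
    - {"dx": 0,"dy": 0,"dz": 0.2,"wx": 0,"wy": 0,"wz": 0,"hand": 0}

```text
clock: 21.3
eef_pos: [0.5114, -0.0912, 0.0759]
tool_rot: [0.11, 0.994, 0.0, -0.0]
ft_force: [-0.3, 0.3, 0.4]
grip_width: 0.0095
grasp_force: 59.0
```

```bash
python3 s.py
```

```text
21.3 yaw -12.620000000000005 [ 0.5114 -0.0912  0.0759] F [-0.26  0.27  0.37] T [ 0.018 -0.023 -0.075] tau5 0.0 j5 0.0439
```

Request:
drive_tool:
  rows:
    - {"dx": 0,"dy": 0,"dz": 0.04,"wx": 0,"wy": 0,"wz": 0,"hand": 0}
    - {"dx": 0,"dy": 0,"dz": 0.08,"wx": 0,"wy": 0,"wz": 0,"hand": 0}
    - {"dx": 0,"dy": 0,"dz": 0.12,"wx": 0,"wy": 0,"wz": 0,"hand": 0}
    - {"dx": 0,"dy": 0,"dz": 0.16,"wx": 0,"wy": 0,"wz": 0,"hand": 0}
    - {"dx": 0,"dy": 0,"dz": 0.2,"wx": 0,"wy": 0,"wz": 0,"hand": 0}
    - {"dx": 0,"dy": 0,"dz": 0.225,"wx": 0,"wy": 0,"wz": 0,"hand": 0}
    - {"dx": 0,"dy": 0,"dz": 0.225,"wx": 0,"wy": 0,"wz": 0,"hand": 0}

```text
clock: 22.0
eef_pos: [0.5116, -0.0912, 0.0648]
tool_rot: [0.11, 0.994, 0.0, -0.0]
ft_force: [-0.4, -0.0, -1.5]
grip_width: 0.0092
grasp_force: 59.0
```

```bash
python3 s.py
```

```text
22.0 yaw -12.620000000000005 [ 0.5116 -0.0912  0.0648] F [-0.38 -0.   -1.47] T [ 0.006 -0.064  0.032] tau5 -0.0 j5 0.0439
```

Request:
drive_tool:
  rows:
    - {"dx": 0,"dy": 0,"dz": 0.015,"wx": 0,"wy": 0,"wz": 0,"hand": 0}
    - {"dx": 0,"dy": 0,"dz": 0.025,"wx": 0,"wy": 0,"wz": 0,"hand": 0}
    - {"dx": 0,"dy": 0,"dz": 0.025,"wx": 0,"wy": 0,"wz": 0,"hand": 0}

```text
clock: 22.3
eef_pos: [0.5118, -0.0912, 0.0638]
tool_rot: [0.11, 0.994, -0.0, 0.0]
ft_force: [-0.7, -0.5, -1.3]
grip_width: 0.009
grasp_force: 59.0
```

Within about 0.5 mm of seated. I open slowly and then retreat upward.

Request:
drive_tool:
  rows:
    - {"dx": 0,"dy": 0,"dz": 0,"wx": 0,"wy": 0,"wz": 0,"hand": 11}
    - {"dx": 0,"dy": 0,"dz": 0,"wx": 0,"wy": 0,"wz": 0,"hand": 14}
    - {"dx": 0,"dy": 0,"dz": 0,"wx": 0,"wy": 0,"wz": 0,"hand": 20}
    - {"dx": 0,"dy": 0,"dz": 0,"wx": 0,"wy": 0,"wz": 0,"hand": 30}
    - {"dx": 0,"dy": 0,"dz": 0,"wx": 0,"wy": 0,"wz": 0,"hand": 40}
    - {"dx": 0,"dy": 0,"dz": 0,"wx": 0,"wy": 0,"wz": 0,"hand": 40}
    - {"dx": 0,"dy": 0,"dz": -0.3,"wx": 0,"wy": 0,"wz": 0,"hand": 40}
    - {"dx": 0,"dy": 0,"dz": -1,"wx": 0,"wy": 0,"wz": 0,"hand": 40}
    - {"dx": 0,"dy": 0,"dz": -1.8,"wx": 0,"wy": 0,"wz": 0,"hand": 40}
    - {"dx": -1.1,"dy": 0,"dz": -2.4,"wx": 0,"wy": 0,"wz": 0,"hand": 60}
    - {"dx": -1.1,"dy": 0,"dz": -2.4,"wx": 0,"wy": 0,"wz": 0,"hand": 60}
    - {"dx": -1.1,"dy": 0,"dz": -2.4,"wx": 0,"wy": 0,"wz": 0,"hand": 60}
    - {"dx": -1.1,"dy": 0,"dz": -2.4,"wx": 0,"wy": 0,"wz": 0,"hand": 60}

```text
clock: 23.6
eef_pos: [0.5646, -0.1031, 0.183]
tool_rot: [0.11, 0.994, 0.0, -0.001]
ft_force: [0.5, -0.1, -0.2]
grip_width: 0.0599
grasp_force: 0.0
```

Run:
```python
from h import *
o=bot.get_obs();print(o['eef_pos'],o['ft_force'].round(1))
im,c=cam('wrist')
for t in ['key','key_stand']: print(t,[(round(d['score'],2),np.round(d['extent'],1).tolist()) for d in bot.look_for('wrist',t)])
for z,q in [(.086,'top seated'),(.044,'collar')]: print(q,proj(c,(.5117,-.0903,z)).round(1))
for r in range(100,165,3): print(r,''.join('#' if v<28 else ('o' if (im[r,290+i].max()-im[r,290+i].min())<25 else '.') for i,v in enumerate(im[r,290:345].max(1))))
```

```text
[ 0.56455036 -0.10307071  0.18299309] [ 0.5 -0.1 -0.2]
key [(0.6, [319.0, 134.1, 23.7, 42.0])]
key_stand [(0.88, [320.1, 132.1, 70.1, 85.1]), (0.3, [484.8, 317.4, 59.5, 70.7])]
top seated [320.4 133.3]
collar [320.2 129.9]
100 .......................................................
103 .......................................................
106 .......................................................
109 .......................................................
112 .......................................................
115 .......................o##########.....................
118 ......................#############o...................
121 .....................o#############o...................
124 ..................oooo#############o...................
127 ..................ooooo############o...................
130 .................oooooo############o...................
133 ..................ooooo########o###o...o...............
136 ...................oooo#############ooo................
139 ......................##############...................
142 ......................##############...................
145 ......................##############...................
148 .......................#############...................
151 ..........................oo.#.o.......................
154 .......................................................
157 .......................................................
160 .......................................................
163 .......................................................
```

The bow shows upright at about (318.5,132.5), the same size as before the grasp and within 2 px of the seated prediction, so I hand in.

```bash
python3 -c "
from workcell import bot
print(bot.job_done())"
```

```text
the job is handed in; nothing more can be done
None
```

I reset the kiln control box and handed the job in: the key went fully into the grey box, turned to its stop (about 6 N felt), came back home, and was drawn out and released upright in its stand; no verdict came back.

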